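Ease the hoisted press platen down onto the glued panel

ROBOT

A 6-joint arm with a two-finger parallel gripper is mounted at the origin on the work surface. World frame = base frame: x ahead of the robot, y to its left, z up, the work surface at z = 0. Lengths are in m, angles in rad, forces in N, time in s.
With the tool pointing down it reaches from about 0.35 to 0.85 m from the base axis. Payload 8.1 kg.
Tool frame: the origin (TCP) lies midway between the tips of the shut fingers; the grasp point (between the pads) lies 19 mm behind it; z points along the fingers, y is the line along which they close (so a half turn about z gives the same grasp; the last joint's range is limited). The gripper opens to 93 mm and grips with 3 to 60 N. Pads are 15 mm wide; open, the fingers measure 128 mm over their backs; the gripper's body (75 mm by 188 mm) begins 65 mm behind the grasp point.
Start: joints at [1.233, 0.13, 1.488, -0, 1.523, -0.085], TCP at [0.15, 0.581, 0.219] pointing down, gripper open.
Joint ranges: [-2.96, 2.96], [-0.89, 2.26], [0.02, 2.5], [-1.34, 4.48], [0, 2.73], [-2.66, 2.66]. Speed limits (rad/s): [2.39, 2.39, 2.79, 3.14, 3.14, 3.14].

INTERFACE

Orientations are given as a rotation vector (axis times angle).
In Python, from plant import read_state, read_camera, camera_model, close_job gives the robot as it stands. The module is installed in compiled form; this text tells all that it offers.
- The arm moves only by the tool carry_out, never from a script. Its argument "moves" is a list of rows, each an object of numbers: "jaw": the finger opening in m, from 0 to 0.093; "dx", "dy", "dz": the shift along the tool's x, y, z in m; "yaw": the turn about the tool's z in rad. In form: [{"jaw": .., "dx": .., "dy": .., "dz": .., "yaw": ..}, ...]. A call has 1 to 8 rows; each row shifts and turns the commanded pose from where the row before left it, along the tool's axes as they then stand; what a row does not reach is not made up. A row lasts 1/8 s, in which the tool goes at most 62.5 mm and 10.7 degrees, less where a joint would pass 70% of its speed; a pose out of reach is approached as far as the arm can. A call is refused whole if a number of a shift passes 0.0625 or a number of a turn 0.188, either way. A call with a gripper value outside its range is refused whole. The fingers move at their own pace and stop on an object; "grip_force" is the grip in N (left out, the last holds). Time passes only in rows, so rows that do not move let the fingers close. It gives the time, the measured TCP pose, the force, the opening and the grip force at its end, in the units of the state.
- read_state(): the state, without advancing time (a new reading comes with each control period).
- read_camera(name): name is "side" or "top" or "wrist"; returns the picture (480x640x3 uint8, red, green, blue); there is no depth.
- camera_model(name): a dict with "camera_matrix" (3x3 intrinsics, pixels), "k1" (the pictures are not rectified: a ray, as slopes to the right and down, at radius r is drawn at 1 + k1 r^2 times it, then the intrinsics apply), "view" (4x4, takes a point from world to camera coordinates). Camera axes: x right, y up, looking along -z (the intrinsics and any distortion apply to the point x, -y, -z); pixel columns grow to the right and rows downward; lengths in m; the calibration is good to about 2 mm. A picture is of the moment at which its call begins: read the wrist's pose just before it. camera_model takes no time and is no camera call; for the wrist camera it gives the pose at the moment of the call.
- close_job(): hands the job in; it is judged then, once.
The state is a dict: "t": time; "q": joint angles; "dq": joint speeds; "joint_torque": joint torques, N m; "tool_pos": TCP position; "orientation": TCP orientation; "force": force on the tool from outside, world axes, zero at the start; "wrist_torque": the same for the moment, N m; "opening": finger opening in m; "gripper_force": force on a finger pad.
Only numpy, scipy, OpenCV 4.12 (cv2) and the standard library are available. Lean on these libraries where they do the work, as an engineer would, in place of code of your own. Each camera call takes 0.05 s, during which the arm holds its last target. There are 200 camera calls.

TASK

Let the raised platen of the bench press down gently onto the glued panel below it and leave it resting there with its own weight. Push the release lever fully down, wind the crank up a little so that the pawl jumps out of the ratchet, then hold the crank and let it turn back slowly, never letting it run away, until you feel the panel take the platen's weight; do not force the platen down any further, then let go. Do not shift the other things on the bench.

Things in the scene. Friction and masses are not known exactly. Their poses are not given: they have to be found in the camera images.
- stand: Fixed press: base plate 200 x 370 x 20 mm, square column 40 mm wide, 260 mm tall. Origin: column axis at table height; z up, x away from the robot (yaw within 0.22), y to the crank's side. The crank axis is parallel to y, 160 mm above the origin, and carries a ratchet wheel (90 mm across, 12 teeth) at y 50 mm, the crank arm at y 104 mm and beyond it the handle.
- crank (a joint): Crank angle, rad; 0 at the start. Positive lowers the platen, 30 mm per rad (right-hand turn about the stand's y: the handle goes from the top forwards, away from the robot, and down); negative winds it up (stop at -0.6). The platen's weight, 2.5 to 3.6 kg, pulls it positive with about 8 to 12 N at the handle. Freed and not held, it runs away.
- handle (a point): Middle of the crank's wooden handle: round bar 24 mm thick, 100 mm long, parallel to the stand's y, turning freely on its pin. 90 mm from the crank axis, at y 162 mm in the stand's frame; at crank 0 it is 85 deg round from the stand's +x towards up (90 mm above the axis). Best taken from above, fingers on its -x and +x sides.
- lever (a joint): Release lever, rad: 0 = pawl pressed into the ratchet (start), 0.55 = release stop (thumb pad down). Stiff: about 7 N at the pad; stays where it is left. It carries the pawl on a spring: with the lever down the loaded pawl stays caught in its tooth; it springs out when the crank is then wound up by 0.1 to 0.2 rad.
- thumb_pad (a point): Centre of the top face of the release lever's flat thumb pad, 30 x 26 mm, to be pushed down from above. Lever pivot, parallel to y, in the stand's frame: x 70, y 50, z 212 mm. The pad is 64 mm from it on the +x side, 30 mm higher than the pivot at the start (25 deg up), about level with it at the release stop.
- pawl_tip (a point): Tip of the pawl, a steel finger from the lever's pivot back to the top of the ratchet wheel. In a tooth it is 198 mm above the stand's origin; sprung out with the lever down it is about 220 mm above it.
- platen: Iron plate 140 x 120 x 22 mm, sliding on the column's -y side. Origin: column axis, height of the plate's underside (100 mm above the stand at the start). Under it on a rubber-topped bed (gives 2 mm under the platen's weight) lies the glued panel, 130 x 110 x 17 mm, its top 52 to 76 mm above the stand's origin, not measured, to be felt. It bears at most 70 N; the platen weighs 25 to 36 N.
- tin: Metal tin 44 mm across, 50 mm tall, on the base plate; leave it. Origin: underside.
- glue_bottle: White bottle 56 mm across, 150 mm tall; leave it.
- mug: Mug 80 mm across, 90 mm tall; leave it.
- screwdriver: Screwdriver on the table; leave it.
- brush: Brush on the table; leave it.
- offcut: Wood offcut 60 x 90 x 30 mm; leave it.
- piano_hammer: Piano hammer lying on the table, 140 mm long; leave it.

How it is judged:
By the outcome, as a careful person would: the job done as asked, in the order asked, and still so for the second after the job is handed in, with the robot touching nothing.
It also fails if it takes over 58 s, if anything falls off the work surface, if the arm or the gripper's body presses on something with over 40 N, if the wrist force passes 120 N, or if a joint passes its speed limit or range.

## Working session

There is one attempt and no reset: what is moved stays moved. The work goes in short steps, Python scripts to look and compute and a tool call to move; the robot and the scene stay as the last step left them, time stands still between calls to the robot, and variables do not carry over. Pictures are saved under pics/ and viewed, at most 10 in all, crops included, and the job is handed in when it is done.

Besides the shell and the picture viewer there is one more tool, called after ">>>" as name(argument=value, ...) on one line, values as JSON. carry_out: Moves the arm, as the interface text tells. Its arguments: {"type":"object","properties":{"moves":{"type":"array","items":{"type":"object","properties":{"jaw":{"type":"number"},"dx":{"type":"number"},"dy":{"type":"number"},"dz":{"type":"number"},"yaw":{"type":"number"}}}},"grip_force":{"type":"number"}},"required":["moves"]}

```bash
mkdir -p pics; python3 - <<'E'
from plant import *
import cv2
s=read_state(); print({k:(v if not hasattr(v,'__len__') else [round(float(x),4) for x in v]) for k,v in s.items()})
for n in ("side","top"):
    cv2.imwrite(f"pics/{n}1.png",read_camera(n)[:,:,::-1]); m=camera_model(n); print(n,m)
E
```

```text
{'t': 0.0, 'q': [1.2326, 0.1311, 1.4892, -0.0, 1.523, -0.0854], 'dq': [0.0009, -0.0004, 0.0003, 0.001, 0.0006, -0.0013], 'joint_torque': [-0.0, -55.9813, -49.1774, 0.0768, 0.0353, -0.0001], 'tool_pos': [0.1499, 0.5804, 0.2176], 'orientation': [-0.3959, -3.1162, 0.0027], 'force': [0.2448, 0.2637, 0.3022], 'wrist_torque': [0.0209, -0.0037, -0.0152], 'gripper_force': 0.0, 'opening': 0.09290300144267258}
side {'camera_matrix': array([[457.66871882,   0.        , 309.51937935],
       [  0.        , 457.66871882, 236.7193675 ],
       [  0.        ,   0.        ,   1.        ]]), 'k1': -0.06537378052702654, 'view': array([[-0.99009479, -0.13911292,  0.01897137,  0.49761132],
       [ 0.11002428, -0.68482798,  0.72035081, -0.11674561],
       [-0.08721797,  0.71530289,  0.69335041, -1.09122965],
       [ 0.        ,  0.        ,  0.        ,  1.        ]])}
top {'camera_matrix': array([[440.42646553,   0.        , 318.96521678],
       [  0.        , 440.42646553, 238.07336343],
       [  0.        ,   0.        ,   1.        ]]), 'k1': -0.10728016839891429, 'view': array([[ 0.06391443, -0.99795416,  0.00156092,  0.05244042],
       [ 0.97284647,  0.06265489,  0.22280959, -0.53894832],
       [-0.22245155, -0.01272221,  0.97486073, -1.23468722],
       [ 0.        ,  0.        ,  0.        ,  1.        ]])}
```

View pics/side1.png

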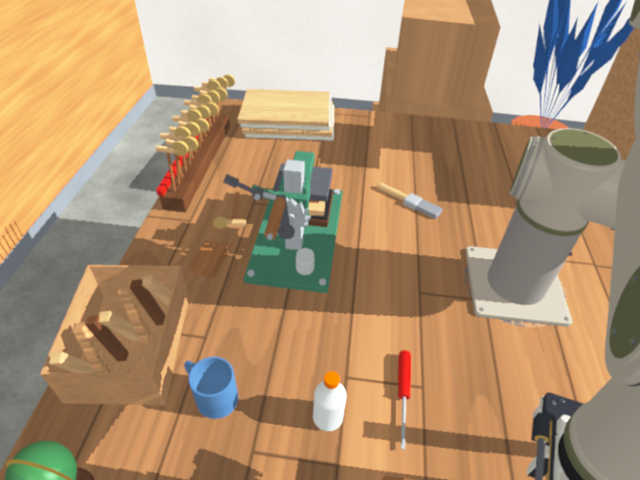

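View pics/top1.png

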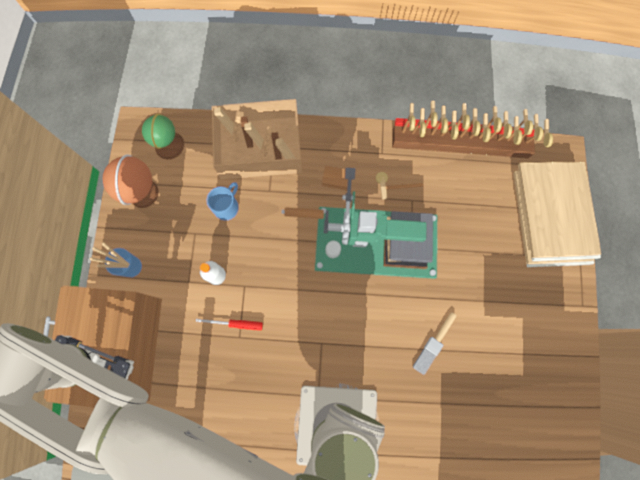

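The side view shows the press near (295,230). In the top view its base plate spans (317,208)-(438,275), with the handle at about (303,212) and the pad at (350,173). I'll zoom in next.

```bash
python3 - <<'E'
import cv2,numpy as np
a=cv2.imread("pics/side1.png")[140:300,215:355]; b=cv2.imread("pics/top1.png")[160:285,275:445]
a=cv2.resize(a,None,fx=3.75,fy=3.75,interpolation=3); b=cv2.resize(b,None,fx=4.5,fy=4.5,interpolation=3)
cv2.imwrite("pics/side1c.png",a);cv2.imwrite("pics/top1c.png",b)
E
```

```text
(no output)
```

View pics/side1c.png

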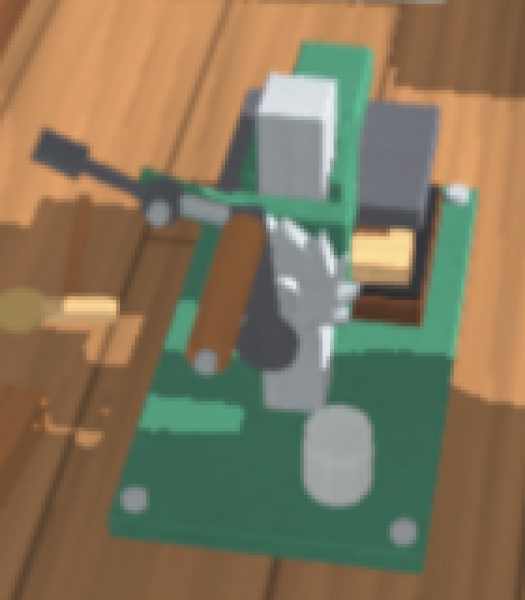

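View pics/top1c.png

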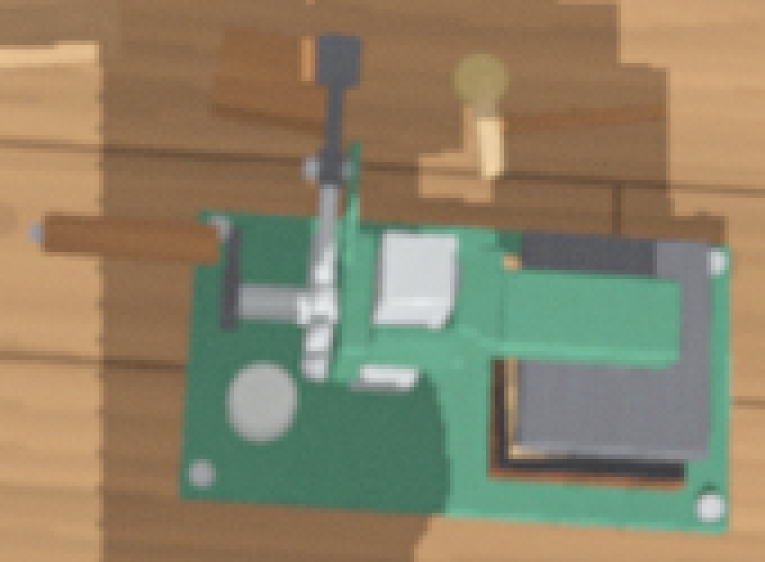

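The side crop shows the handle's outer pin at full pixel (270,233), the pad at (231,180) and the column top at (294,166). The top crop shows the handle ends at (284,212) and (323,214), the pad at (350,173) and the column top at (368,220). I'll fit the stand pose to these.

```bash
cat > h.py <<'E'
import numpy as np
from plant import camera_model
from scipy.optimize import least_squares
def proj(m,P):
    P=np.atleast_2d(P); c=P@m['view'][:3,:3].T+m['view'][:3,3]
    u=np.c_[c[:,0]/-c[:,2],-c[:,1]/-c[:,2]]; u=u*(1+m['k1']*(u**2).sum(1))[:,None]
    K=m['camera_matrix']; return u*[K[0,0],K[1,1]]+K[:2,2]
def st(p,L):
    c,s=np.cos(p[2]),np.sin(p[2]); L=np.atleast_2d(L)
    return L@np.array([[c,s,0],[-s,c,0],[0,0,1]])+[p[0],p[1],0]
E
python3 - <<'E'
from h import *
obs=[('side',(.008,.212,.25),(270.2,233.3)),('top',(.008,.212,.25),(284.3,211.8)),('top',(.008,.112,.25),(323.4,213.8)),
('top',(.134,.05,.242),(350.3,173.3)),('side',(.134,.05,.242),(231.5,180.5)),('top',(.07,.05,.212),(347.9,197.3)),
('top',(0,0,.26),(368.3,219.6)),('side',(0,0,.26),(294.5,166.1))]
M={n:camera_model(n) for n in('side','top')}
f=lambda p:np.concatenate([proj(M[n],st(p,l))[0]-o for n,l,o in obs])
r=least_squares(f,[.55,-.1,0],loss='soft_l1'); print(r.x.round(4)); print(f(r.x).reshape(-1,2).round(1))
for l in [(.008,.162,.25),(.134,.05,.242),(0,0,.16)]: print(st(r.x,l).round(4))
E
```

```text
[ 0.5438 -0.0347 -0.0129]
[[ 0.4  1.8]
 [-0.2 -0.3]
 [-0.   0.7]
 [ 0.2 -2.4]
 [-2.4 -1.4]
 [ 0.4  0.4]
 [-0.5  0.2]
 [ 0.6 -1. ]]
[[0.5539 0.1272 0.25  ]]
[[0.6784 0.0136 0.242 ]]
[[ 0.5438 -0.0347  0.16  ]]
```

>>> carry_out(moves=[{"jaw": 0, "dz": -0.03}, {"dz": -0.03, "yaw": 0.15}, {"dz": -0.03, "yaw": 0.18}, {"yaw": 0.18}, {"yaw": 0.18}, {"yaw": 0.18}, {"yaw": 0.18}, {"yaw": 0.18}])

```text
invalid input at $.moves[0]: expected keys jaw, dx, dy, dz, yaw
```

>>> carry_out(moves=[{"yaw": 0.101}, {"dx": -0.041, "dy": 0.038}, {"dx": -0.041, "dy": 0.038}, {"dx": -0.041, "dy": 0.038}, {"dx": -0.041, "dy": 0.038}, {"dx": -0.041, "dy": 0.038}, {"dx": -0.041, "dy": 0.038}, {"dx": -0.041, "dy": 0.038}])

```text
invalid input at $.moves[0]: expected keys jaw, dx, dy, dz, yaw
```

>>> carry_out(moves=[{"dx": -0.041, "dy": 0.038}, {"dx": -0.041, "dy": 0.038}, {"dx": -0.041, "dy": 0.038}, {"dx": -0.041, "dy": 0.038}, {"dx": -0.041, "dy": 0.038}, {"dx": -0.041, "dy": 0.038}, {"dx": -0.03, "dy": 0.028}, {}])

```text
invalid input at $.moves[0]: expected keys jaw, dx, dy, dz, yaw
```

All keys are needed in every row.

>>> carry_out(moves=[{"jaw": 0, "dx": 0, "dy": 0, "dz": -0.03, "yaw": 0}, {"jaw": 0, "dx": 0, "dy": 0, "dz": -0.03, "yaw": 0.151}, {"jaw": 0, "dx": 0, "dy": 0, "dz": -0.03, "yaw": 0.18}, {"jaw": 0, "dx": 0, "dy": 0, "dz": 0, "yaw": 0.18}, {"jaw": 0, "dx": 0, "dy": 0, "dz": 0, "yaw": 0.18}, {"jaw": 0, "dx": 0, "dy": 0, "dz": 0, "yaw": 0.18}, {"jaw": 0, "dx": 0, "dy": 0, "dz": 0, "yaw": 0.18}, {"jaw": 0, "dx": 0, "dy": 0, "dz": 0, "yaw": 0.18}])

```text
t: 1.1
tool_pos: [0.15, 0.5807, 0.308]
orientation: [2.129, 2.309, -0.002]
force: [-0.7, -0.1, -0.5]
opening: 0.0173
gripper_force: 0.0
```

>>> carry_out(moves=[{"jaw": 0, "dx": 0, "dy": 0, "dz": 0, "yaw": 0.1}, {"jaw": 0, "dx": -0.041, "dy": 0.038, "dz": 0, "yaw": 0}, {"jaw": 0, "dx": -0.041, "dy": 0.038, "dz": 0, "yaw": 0}, {"jaw": 0, "dx": -0.041, "dy": 0.038, "dz": 0, "yaw": 0}, {"jaw": 0, "dx": -0.041, "dy": 0.038, "dz": 0, "yaw": 0}, {"jaw": 0, "dx": -0.041, "dy": 0.038, "dz": 0, "yaw": 0}, {"jaw": 0, "dx": -0.041, "dy": 0.038, "dz": 0, "yaw": 0}, {"jaw": 0, "dx": 0, "dy": 0, "dz": 0, "yaw": 0}])

```text
t: 2.1
tool_pos: [0.3769, 0.3291, 0.3082]
orientation: [2.241, 2.2, -0.001]
force: [-0.7, -0.2, -0.5]
opening: 0.0006
gripper_force: 0.0
```

>>> carry_out(moves=[{"jaw": 0, "dx": -0.042, "dy": 0.042, "dz": 0, "yaw": 0}, {"jaw": 0, "dx": -0.042, "dy": 0.042, "dz": 0, "yaw": 0}, {"jaw": 0, "dx": -0.042, "dy": 0.042, "dz": 0, "yaw": 0}, {"jaw": 0, "dx": -0.042, "dy": 0.042, "dz": 0, "yaw": 0}, {"jaw": 0, "dx": -0.042, "dy": 0.042, "dz": 0, "yaw": 0}, {"jaw": 0, "dx": -0.042, "dy": 0.042, "dz": 0, "yaw": 0}, {"jaw": 0, "dx": -0.042, "dy": 0.042, "dz": 0, "yaw": 0}, {"jaw": 0, "dx": -0.016, "dy": 0.008, "dz": 0, "yaw": 0}])

```text
t: 3.1
tool_pos: [0.6739, 0.0166, 0.3062]
orientation: [-2.236, -2.203, 0.003]
force: [-0.6, 0.9, -0.6]
opening: 0.0003
gripper_force: 0.0
```

```bash
python3 - <<'E'
from plant import *
import cv2
print(read_state()['tool_pos']); cv2.imwrite("pics/w1.png",read_camera("wrist")[:,:,::-1])
from h import *
p=[.5438,-.0347,-.0129]
m=camera_model("wrist")
for l in [(.128,.05,.242),(.008,.162,.25),(.008,.212,.25),(.07,.05,.212),(0,0,.26)]: print(l,proj(m,st(p,l)).round(0))
E
```

```text
[0.67385537 0.01662109 0.30615986]
(0.128, 0.05, 0.242) [[318. 257.]]
(0.008, 0.162, 0.25) [[115.  80.]]
(0.008, 0.212, 0.25) [[106. -12.]]
(0.07, 0.05, 0.212) [[242. 245.]]
(0, 0, 0.26) [[128. 336.]]
```

View pics/w1.png

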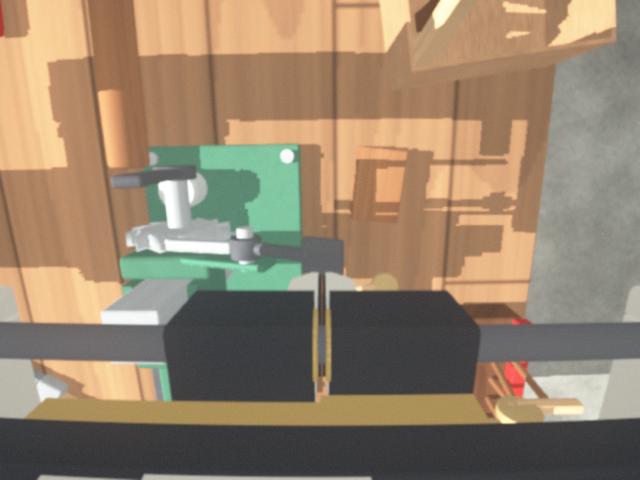

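The wrist view shows the pad at (323,254) and the handle at column 118, both within a few pixels of the prediction. I'll push the pad down.

>>> carry_out(moves=[{"jaw": 0, "dx": -0.003, "dy": 0.004, "dz": 0.025, "yaw": 0}, {"jaw": 0, "dx": 0, "dy": 0, "dz": 0.02, "yaw": 0}, {"jaw": 0, "dx": 0, "dy": 0, "dz": 0.008, "yaw": 0}, {"jaw": 0, "dx": 0, "dy": 0, "dz": 0.008, "yaw": 0}, {"jaw": 0, "dx": 0, "dy": 0, "dz": 0.006, "yaw": 0}, {"jaw": 0, "dx": 0, "dy": 0, "dz": 0.006, "yaw": 0}, {"jaw": 0, "dx": 0, "dy": 0, "dz": 0.006, "yaw": 0}, {"jaw": 0, "dx": 0, "dy": 0, "dz": 0.004, "yaw": 0}])

```text
t: 4.15
tool_pos: [0.6782, 0.015, 0.2276]
orientation: [2.233, 2.204, 0.005]
force: [2.8, 1.1, 4.8]
opening: 0.0006
gripper_force: 2.4
```

>>> carry_out(moves=[{"jaw": 0, "dx": 0, "dy": 0, "dz": 0.005, "yaw": 0}, {"jaw": 0, "dx": 0, "dy": 0, "dz": 0.005, "yaw": 0}, {"jaw": 0, "dx": 0, "dy": 0, "dz": 0.003, "yaw": 0}, {"jaw": 0, "dx": 0, "dy": 0, "dz": 0.002, "yaw": 0}])

```text
t: 4.65
tool_pos: [0.6787, 0.0149, 0.2131]
orientation: [2.233, 2.204, 0.006]
force: [3.8, 0.1, 6.3]
opening: 0.0003
gripper_force: 3.0
```

>>> carry_out(moves=[{"jaw": 0, "dx": 0, "dy": 0, "dz": 0.002, "yaw": 0}, {"jaw": 0, "dx": 0, "dy": 0, "dz": 0.002, "yaw": 0}])

```text
t: 4.9
tool_pos: [0.6786, 0.0149, 0.2092]
orientation: [2.233, 2.204, 0.006]
force: [2.9, -0.1, 6.1]
opening: 0.0006
gripper_force: 3.1
```

>>> carry_out(moves=[{"jaw": 0, "dx": 0, "dy": 0, "dz": 0.002, "yaw": 0}, {"jaw": 0, "dx": 0, "dy": 0, "dz": 0.001, "yaw": 0}])

```text
t: 5.15
tool_pos: [0.6787, 0.0149, 0.2086]
orientation: [2.232, 2.203, 0.007]
force: [-3.3, 0.2, 19.7]
opening: 0.0006
gripper_force: 9.6
```

>>> carry_out(moves=[{"jaw": 0, "dx": 0, "dy": 0, "dz": 0.001, "yaw": 0}, {"jaw": 0, "dx": 0, "dy": 0, "dz": 0.001, "yaw": 0}])

```text
t: 5.4
tool_pos: [0.6788, 0.0149, 0.2083]
orientation: [2.232, 2.203, 0.008]
force: [-8.9, 0.3, 27.8]
opening: 0.0002
gripper_force: 13.3
```

The stop was felt at z 0.208. I'll lift off and go above the handle with the jaw open.

>>> carry_out(moves=[{"jaw": 0, "dx": 0, "dy": 0, "dz": -0.02, "yaw": 0}, {"jaw": 0, "dx": 0, "dy": 0, "dz": -0.04, "yaw": 0}, {"jaw": 0, "dx": 0, "dy": 0, "dz": -0.045, "yaw": 0}, {"jaw": 0.08, "dx": 0.035, "dy": -0.04, "dz": 0, "yaw": 0}, {"jaw": 0.08, "dx": 0.035, "dy": -0.04, "dz": 0, "yaw": 0}, {"jaw": 0.08, "dx": 0.035, "dy": -0.035, "dz": 0, "yaw": 0}, {"jaw": 0.08, "dx": 0.008, "dy": -0.008, "dz": 0, "yaw": 0}, {"jaw": 0.08, "dx": 0, "dy": 0, "dz": 0, "yaw": 0}])

```text
t: 6.4
tool_pos: [0.5553, 0.1299, 0.3073]
orientation: [2.234, 2.208, 0.001]
force: [0.3, -0.5, -0.7]
opening: 0.0462
gripper_force: 0.0
```

```bash
python3 - <<'E'
from plant import *
import cv2
print(read_state()['tool_pos']); cv2.imwrite("pics/w2.png",read_camera("wrist")[:,:,::-1])
from h import *
p=[.5438,-.0347,-.0129]
m=camera_model("wrist")
for l in [(.134,.05,.212),(.008,.162,.25),(.008,.212,.25),(.008,.112,.25),(0.01,0.05,.198),(0.01,.05,.22)]: print(l,proj(m,st(p,l)).round(0))
E
```

```text
[0.55529647 0.12986822 0.30727733]
(0.134, 0.05, 0.212) [[466. 373.]]
(0.008, 0.162, 0.25) [[316. 260.]]
(0.008, 0.212, 0.25) [[316. 183.]]
(0.008, 0.112, 0.25) [[317. 329.]]
(0.01, 0.05, 0.198) [[320. 365.]]
(0.01, 0.05, 0.22) [[320. 380.]]
```

View pics/w2.png

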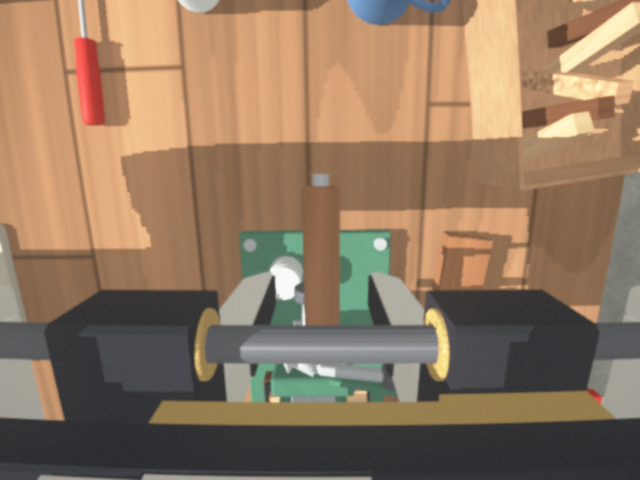

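The handle is centred between the fingers at column 321, running from row 187 to about 325. I'll descend and close.

>>> carry_out(grip_force=40, moves=[{"jaw": 0.08, "dx": 0, "dy": 0, "dz": 0.02, "yaw": 0}, {"jaw": 0.08, "dx": 0, "dy": 0, "dz": 0.03, "yaw": 0}, {"jaw": 0.08, "dx": 0, "dy": 0, "dz": 0.025, "yaw": 0}, {"jaw": 0.08, "dx": 0, "dy": 0, "dz": 0.001, "yaw": 0}, {"jaw": 0.01, "dx": 0, "dy": 0, "dz": 0, "yaw": 0}, {"jaw": 0.01, "dx": 0, "dy": 0, "dz": 0, "yaw": 0}, {"jaw": 0.01, "dx": 0, "dy": 0, "dz": 0, "yaw": 0}, {"jaw": 0.01, "dx": 0, "dy": 0, "dz": 0, "yaw": 0}])

```text
t: 7.45
tool_pos: [0.5555, 0.1297, 0.2313]
orientation: [2.235, 2.207, 0.001]
force: [-0.3, 0.3, -0.2]
opening: 0.0446
gripper_force: 0.0
```

>>> carry_out(moves=[{"jaw": 0.01, "dx": 0, "dy": 0, "dz": 0, "yaw": 0}, {"jaw": 0.01, "dx": 0, "dy": 0, "dz": 0, "yaw": 0}])

```text
t: 7.7
tool_pos: [0.5552, 0.1297, 0.2307]
orientation: [2.236, 2.207, 0.0]
force: [0.9, -0.4, -0.6]
opening: 0.0247
gripper_force: 0.0
```

>>> carry_out(moves=[{"jaw": 0.01, "dx": 0, "dy": 0, "dz": 0, "yaw": 0}, {"jaw": 0.01, "dx": 0, "dy": 0, "dz": 0, "yaw": 0}])

```text
t: 7.95
tool_pos: [0.5552, 0.1297, 0.2307]
orientation: [-2.236, -2.207, 0.0]
force: [-0.2, -1.3, 0.5]
opening: 0.0232
gripper_force: 40.0
```

>>> carry_out(moves=[{"jaw": 0.01, "dx": 0, "dy": -0.003, "dz": 0, "yaw": 0}, {"jaw": 0.01, "dx": 0, "dy": -0.004, "dz": 0, "yaw": 0}, {"jaw": 0.01, "dx": 0, "dy": -0.004, "dz": 0, "yaw": 0}, {"jaw": 0.01, "dx": 0, "dy": -0.004, "dz": 0, "yaw": 0}, {"jaw": 0.01, "dx": 0, "dy": -0.004, "dz": 0.0005, "yaw": 0}, {"jaw": 0.01, "dx": 0, "dy": -0.003, "dz": 0.0005, "yaw": 0}, {"jaw": 0.01, "dx": 0, "dy": 0, "dz": 0, "yaw": 0}])

```text
t: 8.82
tool_pos: [0.535, 0.1297, 0.2305]
orientation: [2.234, 2.204, 0.005]
force: [9.6, -0.5, -0.2]
opening: 0.0232
gripper_force: 40.0
```

```bash
python3 - <<'E'
from plant import *
import cv2
from h import *
s=read_state();print(s['tool_pos'],s['force'])
p=[.5438,-.0347,-.0129]
a=read_camera("side")[:,:,::-1][140:300,215:355]
m=camera_model('side')
for z in(.198,.22):
  for x in (0,.01,.02): print(x,z,((proj(m,st(p,(x,.05,z)))[0]-[215,140])*3.75).round(0))
cv2.imwrite("pics/s3.png",cv2.resize(a,None,fx=3.75,fy=3.75,interpolation=3))
E
```

```text
[0.53500485 0.12970895 0.23051094] [ 9.57299591 -0.54227653 -0.24300903]
0 0.198 [285. 232.]
0.01 0.198 [268. 230.]
0.02 0.198 [251. 228.]
0 0.22 [285. 202.]
0.01 0.22 [268. 200.]
0.02 0.22 [251. 199.]
```

View pics/s3.png

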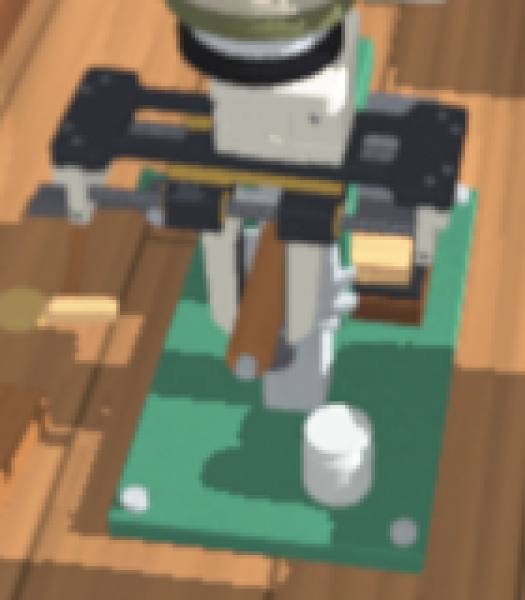

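The gripper hides the pawl here. The handle is wound up about 0.22 rad and carries 9.6 N, so I'll lower slowly and feel whether it has sprung out.

```bash
python3 - <<'E'
import numpy as np
c=np.arange(-.225,2.0,.05); t=np.deg2rad(85)-c
x=.547+.09*np.cos(t); z=.141+.09*np.sin(t)
for i in range(1,len(c)): print(f"{c[i]:.3f} x{x[i]:.4f} z{z[i]:.4f} dy {1e3*(x[i]-x[i-1]):.1f} dz {-1e3*(z[i]-z[i-1]):.1f}")
E
```

```text
-0.175 x0.5391 z0.2307 dy 4.5 dz -0.5
-0.125 x0.5436 z0.2309 dy 4.5 dz -0.3
-0.075 x0.5481 z0.2310 dy 4.5 dz -0.1
-0.025 x0.5526 z0.2308 dy 4.5 dz 0.2
0.025 x0.5571 z0.2304 dy 4.5 dz 0.4
0.075 x0.5615 z0.2298 dy 4.5 dz 0.6
0.125 x0.5660 z0.2290 dy 4.4 dz 0.8
0.175 x0.5703 z0.2279 dy 4.4 dz 1.1
0.225 x0.5746 z0.2266 dy 4.3 dz 1.3
0.275 x0.5789 z0.2252 dy 4.2 dz 1.5
0.325 x0.5831 z0.2235 dy 4.2 dz 1.7
0.375 x0.5871 z0.2216 dy 4.1 dz 1.9
0.425 x0.5911 z0.2194 dy 4.0 dz 2.1
0.475 x0.5950 z0.2171 dy 3.9 dz 2.3
0.525 x0.5987 z0.2147 dy 3.7 dz 2.5
0.575 x0.6023 z0.2120 dy 3.6 dz 2.7
0.625 x0.6058 z0.2091 dy 3.5 dz 2.9
0.675 x0.6092 z0.2061 dy 3.3 dz 3.0
0.725 x0.6123 z0.2029 dy 3.2 dz 3.2
0.775 x0.6153 z0.1996 dy 3.0 dz 3.3
0.825 x0.6182 z0.1961 dy 2.8 dz 3.5
0.875 x0.6208 z0.1924 dy 2.7 dz 3.6
0.925 x0.6233 z0.1887 dy 2.5 dz 3.8
0.975 x0.6256 z0.1848 dy 2.3 dz 3.9
1.025 x0.6277 z0.1808 dy 2.1 dz 4.0
1.075 x0.6296 z0.1768 dy 1.9 dz 4.1
1.125 x0.6313 z0.1726 dy 1.7 dz 4.2
1.175 x0.6328 z0.1683 dy 1.5 dz 4.3
1.225 x0.6340 z0.1640 dy 1.3 dz 4.3
1.275 x0.6351 z0.1596 dy 1.0 dz 4.4
1.325 x0.6359 z0.1552 dy 0.8 dz 4.4
1.375 x0.6365 z0.1507 dy 0.6 dz 4.5
1.425 x0.6368 z0.1463 dy 0.4 dz 4.5
1.475 x0.6370 z0.1418 dy 0.2 dz 4.5
1.525 x0.6369 z0.1373 dy -0.1 dz 4.5
1.575 x0.6366 z0.1328 dy -0.3 dz 4.5
1.625 x0.6361 z0.1283 dy -0.5 dz 4.5
1.675 x0.6354 z0.1239 dy -0.7 dz 4.4
1.725 x0.6344 z0.1195 dy -1.0 dz 4.4
1.775 x0.6332 z0.1151 dy -1.2 dz 4.3
1.825 x0.6318 z0.1109 dy -1.4 dz 4.3
1.875 x0.6302 z0.1067 dy -1.6 dz 4.2
1.925 x0.6284 z0.1025 dy -1.8 dz 4.1
1.975 x0.6263 z0.0985 dy -2.0 dz 4.0
```

>>> carry_out(moves=[{"jaw": 0.01, "dx": 0, "dy": 0.0028, "dz": -0.0002, "yaw": 0}, {"jaw": 0.01, "dx": 0, "dy": 0.0028, "dz": -0.0002, "yaw": 0}, {"jaw": 0.01, "dx": 0, "dy": 0.0028, "dz": -0.0001, "yaw": 0}, {"jaw": 0.01, "dx": 0, "dy": 0.0028, "dz": 0, "yaw": 0}, {"jaw": 0.01, "dx": 0, "dy": 0.0028, "dz": 0, "yaw": 0}, {"jaw": 0.01, "dx": 0, "dy": 0.0028, "dz": 0.0001, "yaw": 0}, {"jaw": 0.01, "dx": 0, "dy": 0.0028, "dz": 0.0002, "yaw": 0}, {"jaw": 0.01, "dx": 0, "dy": 0.0028, "dz": 0.0003, "yaw": 0}])

```text
t: 9.88
tool_pos: [0.5576, 0.1297, 0.2305]
orientation: [2.234, 2.205, 0.006]
force: [8.7, 0.9, -0.7]
opening: 0.0229
gripper_force: 40.0
```

>>> carry_out(moves=[{"jaw": 0.01, "dx": 0, "dy": 0.0028, "dz": 0.0003, "yaw": 0}, {"jaw": 0.01, "dx": 0, "dy": 0.0028, "dz": 0.0004, "yaw": 0}])

```text
t: 10.12
tool_pos: [0.5631, 0.1296, 0.2296]
orientation: [2.234, 2.205, 0.006]
force: [9.0, 1.1, -2.0]
opening: 0.0231
gripper_force: 40.0
```

The pawl is out, because the load is still 9 N past crank zero. I'll keep lowering slowly.

>>> carry_out(moves=[{"jaw": 0.01, "dx": 0, "dy": 0.0035, "dz": 0.0007, "yaw": 0}, {"jaw": 0.01, "dx": 0, "dy": 0.0035, "dz": 0.0008, "yaw": 0}, {"jaw": 0.01, "dx": 0, "dy": 0.0035, "dz": 0.001, "yaw": 0}, {"jaw": 0.01, "dx": 0, "dy": 0.0034, "dz": 0.0011, "yaw": 0}, {"jaw": 0.01, "dx": 0, "dy": 0.0033, "dz": 0.0013, "yaw": 0}, {"jaw": 0.01, "dx": 0, "dy": 0.0033, "dz": 0.0014, "yaw": 0}, {"jaw": 0.01, "dx": 0, "dy": 0.0032, "dz": 0.0015, "yaw": 0}, {"jaw": 0.01, "dx": 0, "dy": 0.0032, "dz": 0.0017, "yaw": 0}])

```text
t: 11.12
tool_pos: [0.59, 0.1295, 0.2199]
orientation: [2.234, 2.205, 0.006]
force: [8.2, 1.0, -1.8]
opening: 0.0232
gripper_force: 40.0
```

>>> carry_out(moves=[{"jaw": 0.01, "dx": 0, "dy": 0.0031, "dz": 0.0018, "yaw": 0}, {"jaw": 0.01, "dx": 0, "dy": 0.003, "dz": 0.0019, "yaw": 0}, {"jaw": 0.01, "dx": 0, "dy": 0.003, "dz": 0.002, "yaw": 0}, {"jaw": 0.01, "dx": 0, "dy": 0.0029, "dz": 0.0021, "yaw": 0}, {"jaw": 0.01, "dx": 0, "dy": 0.0028, "dz": 0.0022, "yaw": 0}, {"jaw": 0.01, "dx": 0, "dy": 0.0027, "dz": 0.0023, "yaw": 0}])

```text
t: 11.88
tool_pos: [0.6073, 0.1295, 0.2073]
orientation: [2.234, 2.206, 0.006]
force: [9.6, 3.6, -3.3]
opening: 0.0233
gripper_force: 40.0
```

>>> carry_out(moves=[{"jaw": 0.01, "dx": 0, "dy": 0.0021, "dz": 0.0019, "yaw": 0}, {"jaw": 0.01, "dx": 0, "dy": 0.0021, "dz": 0.002, "yaw": 0}, {"jaw": 0.01, "dx": 0, "dy": 0.002, "dz": 0.0021, "yaw": 0}, {"jaw": 0.01, "dx": 0, "dy": 0.0019, "dz": 0.0022, "yaw": 0}])

```text
t: 12.38
tool_pos: [0.6153, 0.1295, 0.1989]
orientation: [2.234, 2.206, 0.005]
force: [10.0, 3.2, -4.8]
opening: 0.0228
gripper_force: 40.0
```

>>> carry_out(moves=[{"jaw": 0.01, "dx": 0, "dy": 0.0015, "dz": 0.0015, "yaw": 0}, {"jaw": 0.01, "dx": 0, "dy": 0.0014, "dz": 0.0015, "yaw": 0}, {"jaw": 0.01, "dx": 0, "dy": 0.0014, "dz": 0.0016, "yaw": 0}])

```text
t: 12.75
tool_pos: [0.6192, 0.1295, 0.1939]
orientation: [2.235, 2.206, 0.004]
force: [7.9, 4.1, -5.5]
opening: 0.0231
gripper_force: 40.0
```

>>> carry_out(moves=[{"jaw": 0.01, "dx": 0, "dy": 0.0012, "dz": 0.0016, "yaw": 0}, {"jaw": 0.01, "dx": 0, "dy": 0.0012, "dz": 0.0017, "yaw": 0}, {"jaw": 0.01, "dx": 0, "dy": 0.0012, "dz": 0.0017, "yaw": 0}])

```text
t: 13.12
tool_pos: [0.6227, 0.1295, 0.1887]
orientation: [2.235, 2.207, 0.004]
force: [8.1, 3.4, -6.4]
opening: 0.023
gripper_force: 40.0
```

>>> carry_out(moves=[{"jaw": 0.01, "dx": 0, "dy": 0.0011, "dz": 0.0017, "yaw": 0}, {"jaw": 0.01, "dx": 0, "dy": 0.001, "dz": 0.0017, "yaw": 0}, {"jaw": 0.01, "dx": 0, "dy": 0.001, "dz": 0.0018, "yaw": 0}])

```text
t: 13.5
tool_pos: [0.6257, 0.1295, 0.1835]
orientation: [2.235, 2.207, 0.004]
force: [8.3, 3.7, -6.1]
opening: 0.0235
gripper_force: 40.0
```

>>> carry_out(moves=[{"jaw": 0.01, "dx": 0, "dy": 0.001, "dz": 0.0018, "yaw": 0}, {"jaw": 0.01, "dx": 0, "dy": 0.0009, "dz": 0.0018, "yaw": 0}, {"jaw": 0.01, "dx": 0, "dy": 0.0009, "dz": 0.0018, "yaw": 0}])

```text
t: 13.88
tool_pos: [0.6284, 0.1294, 0.1779]
orientation: [2.235, 2.207, 0.004]
force: [8.4, 4.1, -7.0]
opening: 0.0231
gripper_force: 40.0
```

>>> carry_out(moves=[{"jaw": 0.01, "dx": 0, "dy": 0.0009, "dz": 0.0018, "yaw": 0}, {"jaw": 0.01, "dx": 0, "dy": 0.0008, "dz": 0.0018, "yaw": 0}, {"jaw": 0.01, "dx": 0, "dy": 0.0008, "dz": 0.0019, "yaw": 0}])

```text
t: 14.25
tool_pos: [0.6307, 0.1294, 0.1723]
orientation: [2.235, 2.207, 0.003]
force: [7.1, 3.0, -5.9]
opening: 0.0229
gripper_force: 40.0
```

>>> carry_out(moves=[{"jaw": 0.01, "dx": 0, "dy": 0.0007, "dz": 0.0019, "yaw": 0}, {"jaw": 0.01, "dx": 0, "dy": 0.0006, "dz": 0.0019, "yaw": 0}])

```text
t: 14.5
tool_pos: [0.6319, 0.1295, 0.1691]
orientation: [2.235, 2.207, 0.003]
force: [3.1, 3.0, -1.7]
opening: 0.023
gripper_force: 40.0
```

The panel is taking the load, with the tangential force down from 9.5 to about 2.6 N. I'll let it settle a moment.

>>> carry_out(moves=[{"jaw": 0.01, "dx": 0, "dy": 0.0002, "dz": 0.0007, "yaw": 0}, {"jaw": 0.01, "dx": 0, "dy": 0, "dz": 0, "yaw": 0}])

```text
t: 14.75
tool_pos: [0.6321, 0.1294, 0.1687]
orientation: [2.235, 2.207, 0.003]
force: [4.5, 4.2, -1.6]
opening: 0.023
gripper_force: 40.0
```

>>> carry_out(moves=[{"jaw": 0.01, "dx": 0, "dy": 0.0003, "dz": 0.001, "yaw": 0}, {"jaw": 0.01, "dx": 0, "dy": 0, "dz": 0, "yaw": 0}])

```text
t: 15.0
tool_pos: [0.6323, 0.1294, 0.1679]
orientation: [2.235, 2.207, 0.003]
force: [3.1, 4.4, -1.0]
opening: 0.023
gripper_force: 40.0
```

>>> carry_out(moves=[{"jaw": 0.01, "dx": 0, "dy": 0.0002, "dz": 0.0006, "yaw": 0}, {"jaw": 0.01, "dx": 0, "dy": 0, "dz": 0, "yaw": 0}])

```text
t: 15.25
tool_pos: [0.6324, 0.1294, 0.1674]
orientation: [2.235, 2.207, 0.003]
force: [2.3, 4.6, -0.2]
opening: 0.0228
gripper_force: 40.0
```

Only about 1 N is left, so the platen rests on the panel. I'll let go and lift clear.

>>> carry_out(moves=[{"jaw": 0.08, "dx": 0, "dy": 0, "dz": 0, "yaw": 0}, {"jaw": 0.08, "dx": 0, "dy": 0, "dz": 0, "yaw": 0}, {"jaw": 0.08, "dx": 0, "dy": 0, "dz": 0, "yaw": 0}, {"jaw": 0.08, "dx": 0, "dy": 0, "dz": 0, "yaw": 0}, {"jaw": 0.08, "dx": 0, "dy": 0, "dz": 0, "yaw": 0}, {"jaw": 0.08, "dx": 0, "dy": 0, "dz": 0, "yaw": 0}])

```text
t: 16.0
tool_pos: [0.632, 0.1286, 0.167]
orientation: [2.236, 2.207, -0.0]
force: [-0.1, -0.5, 0.1]
opening: 0.0776
gripper_force: 0.0
```

>>> carry_out(moves=[{"jaw": 0.08, "dx": 0, "dy": 0, "dz": -0.02, "yaw": 0}, {"jaw": 0.08, "dx": 0, "dy": 0, "dz": -0.04, "yaw": 0}, {"jaw": 0.08, "dx": 0, "dy": 0, "dz": -0.04, "yaw": 0}, {"jaw": 0.08, "dx": 0, "dy": 0, "dz": -0.04, "yaw": 0}, {"jaw": 0.08, "dx": 0.05, "dy": -0.03, "dz": 0, "yaw": 0}, {"jaw": 0.08, "dx": 0.05, "dy": -0.03, "dz": 0, "yaw": 0}, {"jaw": 0.08, "dx": 0.05, "dy": -0.03, "dz": 0, "yaw": 0}, {"jaw": 0.08, "dx": 0, "dy": 0, "dz": 0, "yaw": 0}])

```text
t: 17.0
tool_pos: [0.542, 0.2835, 0.3093]
orientation: [-2.23, -2.213, -0.004]
force: [0.4, -0.3, 0.0]
opening: 0.08
gripper_force: 0.0
```

```bash
python3 - <<'E'
from plant import *
import cv2
s=read_state();print(s['t'],s['tool_pos'],s['force'])
a=read_camera("side")[:,:,::-1][140:300,215:355]
cv2.imwrite("pics/s4.png",cv2.resize(a,None,fx=3.75,fy=3.75,interpolation=3))
E
```

```text
17.0 [0.54203052 0.28347156 0.30925276] [ 0.38263455 -0.2536756   0.01886101]
```

View pics/s4.png

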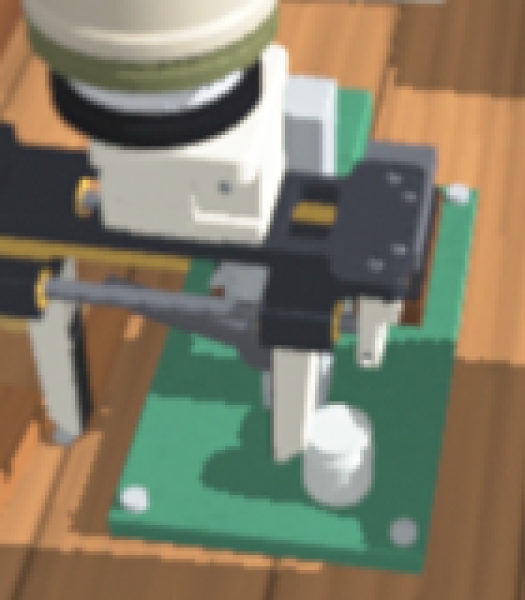

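The picture shows the platen down, its top now at about row 150 with no gap below it. The tin is in place at (337,455), and the gripper is free, with its force reading zero. I'm handing in.

```bash
python3 -c "
from plant import *
print(close_job())"
```

```text
the job is handed in; nothing more can be done
None
```

The platen is resting on the glued panel under its own weight: lever pushed to its stop, pawl released, crank lowered under control until only about 1 N was left at the handle, then let go; the job is handed in at about 17 s, with no verdict returned.

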